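Open the bottle tote and hold its gate wide

TASK

Open the blue bottle tote so that a colleague can slide the bottles out of its end: lift the loose lid off by its knob and lay it flat on the bench beside the tote without dropping it, then squeeze the two tabs of the safety catch on the tote's side fully together, and after it those of the bolt catch at the gate's corner. Swing the sprung gate out past its detent until it stands about square to the tote's end, and finish with the gripper still holding it wide there: do not let go of it. Leave the bottles and the measuring jug as they stand.

Things in the scene. Friction and masses are not known exactly. Their poses are not given: they have to be found in the camera images.
- tote: open-topped blue plastic tote, 300 (x) x 200 (y) x 150 mm high, walls 4 mm, fast on the bench. Origin: centre of its underside; z up. The gate fills its -x end (x = -150 mm) between two 20 mm posts: hinge at the +y post, both catches at the -y post. A steel plate 10 mm high with the sprung detent ball lies before the gate's foot, out to x = -210 mm.
- lid: loose blue lid, 307 x 200 mm, about 0.4 kg, on the tote's rim, axes along the tote's. Plate 5 mm thick, its underside 10 mm above the origin; a 10 mm skirt hangs 4 mm inside the tote's walls and a 10 mm lip outside the gate's top edge, so the gate cannot open under it. Origin: lid centre at the skirt's lower edge: z = 0 flat on the bench, 140 mm on the tote.
- lid_knob (a point): centre of the head of the lid's black mushroom knob, 45 mm above the lid's origin; head 30 mm across and 16 mm high (39 to 55 mm above the origin), stem 18 mm thick; the plate's top is 15 mm above the origin.
- safety_catch (a joint): steel safety catch on the tote's -y side wall: a strip that slides in the tote's +x direction, 0 m shut to 0.020 m squeezed home (released from about 0.016). Shut, its end stands behind the bolt's tail and blocks the bolt. It moves with about 4 N and stays where it is left.
- safety_tab (a point): top centre of the safety catch's moving tab, shut at tote x -89, y -118, z 190 mm; moves with the catch. Tab 6 (x) x 12 (y) mm, upright from z 140 to 190. The fixed tab, same section, is centred at tote x -59, y -118 (z 149 to 190). Squeeze both together along the tote's x: 36 mm over their outer faces shut, 16 mm squeezed.
- bolt_catch (a joint): steel bolt catch on the front of the tote's -y post: slides in the tote's -y direction, 0 m shut (its nose overlaps the gate's outside by 14 mm) to 0.020 m squeezed home (gate free from about 0.016). Moves only once the safety catch is released; about 4 N; stays where it is left.
- bolt_tab (a point): top centre of the bolt catch's moving tab, shut at tote x -157, y -77, z 190 mm; moves with the bolt. Tab 12 (x) x 6 (y) mm, upright from z 140 to 190. The fixed tab, same section, is centred at tote x -157, y -107 (z 149 to 190). Squeeze both together along the tote's y: 36 mm over their outer faces shut, 16 mm squeezed.
- gate_hinge (a joint): upright gate hinge: 0 rad shut, grows as the free end swings out (clockwise from above), 1.57 square to the tote's end, stop at 1.7. A spring always pulls it shut: 0.12 N m at 0, 0.28 at 1.57. The detent ball resists between 0.55 and 0.75 rad with about 0.6 N m more; let go past it, the gate springs back onto the ball, to 0.8 or further shut. Wide: 1.3 or more.
- gate: the gate: clear panel in an aluminium frame, 154 mm wide, 8 mm thick, from 26 to 150 mm above the bench, 0.3 kg, with its upright pull. Origin: on the hinge axis at bench level; when shut its axes lie along the tote's: the panel runs from y = -4 to -158 mm at x = 6 to 14 mm; it turns with the gate.
- gate_pull (a point): top centre of the gate's upright round pull, 14 mm thick, standing 40 mm clear (centre) of the gate's outer face; its top is 180 mm above the bench, free down to its bracket at 108 mm. In the gate's frame at x = -34, y = -105 mm.
- hinge_line (a point): a point on the gate's hinge axis, 150 mm above the bench; at tote x = -156, y = 82 mm.
- bottle_left: white dropper bottle with a red spout, 60 mm across, 134 mm high, loose in the rear half of the tote; origin at the centre of its foot. Leave it.
- bottle_right: the same kind of bottle beside it in the tote. Leave it.
- bottle_bench: the same kind of bottle on the bench to the left of the tote. Leave it.
- jug: clear plastic measuring jug, 100 mm across, 120 mm high, on the bench behind that bottle, left of the tote; origin at the centre of its foot. Leave it.
There are look-alikes about, which are no part of the job. What is meant by the jug is not purple, and is the larger of those in its own colour. What is shaped like the bottle_bench but purple is not meant.

How it is judged (in metres and radians):
On the way, in this order (a step that is already met when the one before it is completed fails the run):
1. the lid lies flat and released on the bench, both catches still shut (height (world z) of lid below 0.02 m and angle between lid's own z axis and vertical below 0.08 rad and linear speed of lid below 0.05 m/s and contact force between the fingers and lid below 0.3 N and value of joint each of safety_catch, bolt_catch below 0.006 m), for 0.2 s.
2. the safety catch is squeezed home, the bolt still shut (value of joint safety_catch above 0.016 m and value of joint bolt_catch below 0.006 m), for 0.05 s.
3. the bolt catch is squeezed home, the gate still shut (value of joint bolt_catch above 0.016 m and value of joint gate_hinge below 0.2 rad), for 0.05 s.
4. the gate has been swung past its detent (value of joint gate_hinge above 1 rad), for 0.05 s.
At the end, for the whole second after the job is handed in: The gripper's fingers are holding the gate (contact force above 0.8 N) at 1.3 rad or wider, still (under 0.1 rad/s), with the lid, bottles and jug not propping it; both catches are still squeezed open (over 14 mm); the lid lies flat (within 0.08 rad) and released on the bench (value of joint gate_hinge above 1.3 rad and velocity of joint gate_hinge between -0.1 and 0.1 rad/s and contact force between the fingers and gate above 0.8 N and contact force between gate and lid below 0.2 N and contact force between gate and bottle_left below 0.2 N and contact force between gate and bottle_right below 0.2 N and contact force between gate and bottle_bench below 0.2 N and contact force between gate and jug below 0.2 N and value of joint each of safety_catch, bolt_catch above 0.014 m and height (world z) of lid below 0.02 m and angle between lid's own z axis and vertical below 0.08 rad and linear speed of lid below 0.05 m/s and contact force between the fingers and lid below 0.3 N); the arm keeps its last pose, push and grip.
It fails at once if the lid is dropped or slammed on the bench (over 0.5 m/s in its last 30 mm) (height (world z) of lid below 0.03 m and linear speed of lid above 0.5 m/s).
It fails at once if a bottle or the jug is shifted by more than 30 mm or tipped by more than 0.35 rad (distance of any of bottle_left, bottle_right, bottle_bench, jug from where it was at the start of the episode above 0.03 m or angle between any of bottle_left, bottle_right, bottle_bench, jug's own z axis and vertical above 0.35 rad).
It also fails if it takes over 72 s, if anything falls off the work surface, if the arm or the gripper's body presses on something with over 40 N, if the wrist force passes 120 N, or if a joint passes its speed limit or range.

ROBOT

A 6-joint arm with a two-finger parallel gripper is mounted at the origin on the work surface. World frame = base frame: x ahead of the robot, y to its left, z up, the work surface at z = 0. Lengths are in mm, angles in rad, forces in N, time in s.
With the tool pointing down it reaches from about 275 to 1000 mm from the base axis. Payload 8.4 kg.
Tool frame: the origin (TCP) lies at the very end of the fingers, on their centre line; the grasp point (between the pads) lies 19 mm behind it; x points along the fingers, y is the direction in which the jaws open and shut, and the axes are right-handed (so a half turn about x gives the same grasp; the last joint's range is limited). The gripper opens to 85 mm and grips with 20 to 120 N. Pads are 22 mm wide; open, the fingers measure 114 mm over their backs; the gripper's body (76 mm by 85 mm) begins 54 mm behind the grasp point. The pads swing forward as they close: fully open they stand 13 mm farther back than shut.
Start: joints at [1.186, 0.353, 1.633, -0, 1.155, -0.002], TCP at [233.448, 579.767, 231.281] pointing down, gripper open.
Joint ranges: [-2.63, 2.63], [-0.92, 2.1], [0.06, 2.66], [-1.3, 4.44], [0, 2.69], [-3.02, 3.02]. Speed limits (rad/s): [2.22, 2.22, 2.79, 3.14, 3.14, 3.14].

INTERFACE

Orientations are given as [roll, pitch, yaw] about the fixed x, y, z axes, in that order (R = Rz(yaw) Ry(pitch) Rx(roll)).
In Python, from rig import r, grab_frame, camera_params, sign_off gives the robot as it stands.
- The arm moves only by the tool drive_tool, never from a script. Its argument "rows" is one flat list of numbers, 7 for each row, row after row: the shift along the tool's x, y, z in mm, then the turn, a rotation vector about the tool's x, y, z in degrees, then the opening in per cent of the stroke, from 0 (shut) to 100 (fully open). In form: [x, y, z, rx, ry, rz, fingers, x, y, z, rx, ry, rz, fingers, ...]. A call has 1 to 10 rows; each row is the pose to reach, as a shift and turn from the pose measured when the call began, along the tool's axes at that moment; what a row does not reach only later rows make up. A row lasts 1/8 s, in which the tool goes at most 62.5 mm and 10.7 degrees, less where a joint would pass 70% of its speed; a pose out of reach is approached as far as the arm can. A call with a gripper value outside its range is refused whole. The fingers move at their own pace and stop on an object; "newtons" is the grip in N (left out, the last holds). Time passes only in rows, so rows that repeat a pose let the fingers close. It gives the time, the measured TCP pose, the force and the opening at its end, in the units of the state.
- r.sense(): the state, without advancing time (a new reading comes with each control period).
- grab_frame(name): name is "scene" or "top" or "wrist"; returns the picture (400x640x3 uint8, red, green, blue); there is no depth.
- camera_params(name): a dict with "vertical_fov" (degrees; the focal length in pixels is half the picture's height over the tangent of half this angle, whatever the lens; pixels are square), "cx", "cy" (the principal point, pixels), "k1" (the pictures are not rectified: a ray, as slopes to the right and down, at radius r is drawn at 1 + k1 r^2 times it, then the intrinsics apply), "pose" (4x4, takes a point from camera to world coordinates); the wrist camera has in their place "tool_from_camera" (4x4, takes a point from camera to tool coordinates, whose origin is the TCP and whose axes are the tool frame's). Camera axes: x right, y down, z forward; pixel columns grow to the right and rows downward; lengths in mm; the calibration is good to about 2 mm. A picture is of the moment at which its call begins: read the wrist's pose just before it. camera_params takes no time and is no camera call.
- sign_off(): hands the job in, once; it reports no verdict.
The state is a dict: "clock": time; "qpos": joint angles; "qvel": joint speeds; "joint_efforts": joint torques, N m; "eef_pos": TCP position; "tcp_rot": TCP orientation; "contact_force": force on the tool from outside, world axes, zero at the start; "wrist_torque": the same for the moment, N m; "opening": opening from 0.0 (shut) to 1.0 (fully open).
Only numpy, scipy, OpenCV 4.12 (cv2) and the standard library are available. Lean on these libraries where they do the work, as an engineer would, in place of code of your own. Each camera call takes 0.05 s, during which the arm holds its last target.

## Working session

There is one attempt and no reset: what is moved stays moved. The work goes in short steps, Python scripts to look and compute and a tool call to move; the robot and the scene stay as the last step left them, time stands still between calls to the robot, and variables do not carry over. Pictures are saved under pics/ and viewed, and the job is handed in when it is done.

Besides the shell and the picture viewer there is one more tool, called after ">>>" as a command line: name --argument value ..., lists and objects as JSON in quotes. drive_tool: Moves the arm, as the interface text tells. Its arguments: {"type":"object","properties":{"rows":{"type":"array","items":{"type":"number"}},"newtons":{"type":"number"}},"required":["rows"]}

```bash
ls; mkdir -p pics
python3 - <<'E'
from rig import r, grab_frame, camera_params
import cv2
print(r.sense())
for n in ["scene","top","wrist"]:
    print(n,camera_params(n))
    cv2.imwrite(f"pics/{n}0.png",grab_frame(n)[:,:,::-1])
E
```

```text
pics
{'clock': 0.0, 'qpos': array([ 1.18559890e+00,  3.53650962e-01,  1.63413598e+00, -3.32044693e-05,
        1.15518951e+00, -2.38900145e-03]), 'qvel': array([-7.44092177e-04,  1.35426837e-03, -1.18540714e-03, -5.31023894e-05,
        1.43156339e-03, -4.96484479e-04]), 'joint_efforts': array([ 2.62518970e-04, -6.05251265e+01, -3.42063975e+01,  1.48395579e-04,
        9.47505527e-03, -1.24887688e-05]), 'eef_pos': array([233.27964861, 579.32155095, 230.55912986]), 'tcp_rot': array([-1.55124972,  1.5694122 , -1.93404472]), 'contact_force': array([ 0.59744678, -0.53502746,  0.79264797]), 'wrist_torque': array([ 0.0556077 , -0.03215326, -0.00618473]), 'opening': 0.9996388261153394}
scene {'vertical_fov': 45.7475160706795, 'cx': 319.7959336635463, 'cy': 198.60608309144234, 'k1': -0.14366800994700493, 'pose': array([[ 3.05627201e-01,  5.42742321e-01, -7.82318853e-01,
         1.50223409e+03],
       [ 9.52131475e-01, -1.68912951e-01,  2.54782394e-01,
        -1.19790100e+02],
       [ 6.13740164e-03, -8.22738833e-01, -5.68386439e-01,
         7.86801151e+02],
       [ 0.00000000e+00,  0.0
[... 307 characters left out ...]
2, -1.39162351e-02,
         1.84281842e+02],
       [ 1.17194605e-02, -1.42903523e-01, -9.89667236e-01,
         1.46745335e+03],
       [ 0.00000000e+00,  0.00000000e+00,  0.00000000e+00,
         1.00000000e+00]])}
wrist {'vertical_fov': 67.47968460021531, 'cx': 318.03579434396715, 'cy': 196.1752282122328, 'k1': -0.05523176165947705, 'tool_from_camera': array([[-2.54885662e-04, -2.86476234e-01,  9.58087314e-01,
        -1.43283230e+02],
       [ 9.99999955e-01,  7.81444623e-05,  2.89401788e-04,
         8.13730385e-02],
       [-1.57775952e-04,  9.58087345e-01,  2.86476202e-01,
        -7.28551316e+01],
       [ 0.00000000e+00,  0.00000000e+00,  0.00000000e+00,
         1.00000000e+00]])}
```

View pics/top0.png

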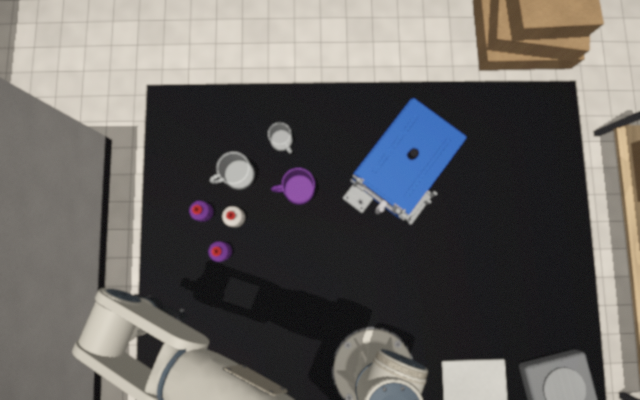

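View pics/scene0.png

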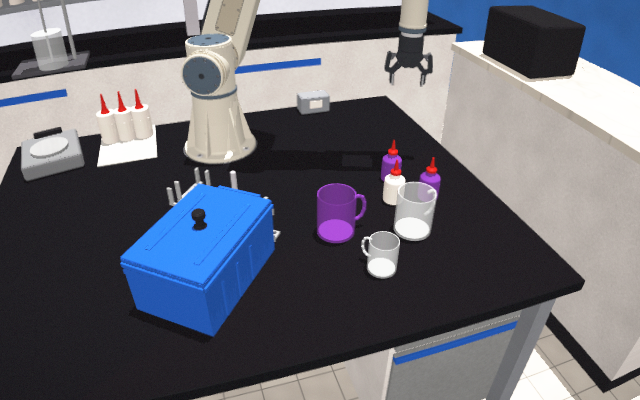

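View pics/wrist0.png

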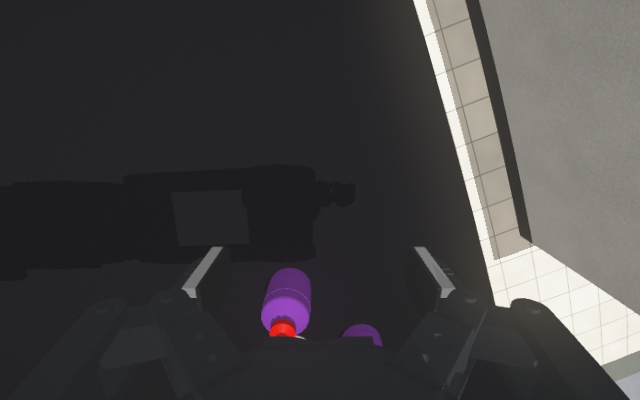

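```bash
cat > h.py <<'E'
import numpy as np, cv2
from scipy.spatial.transform import Rotation as R
from rig import r, grab_frame, camera_params
def Rt(rpy): return R.from_euler('xyz',rpy).as_matrix()
def K(p):
    f=200/np.tan(np.radians(p['vertical_fov']/2)); return f,p['cx'],p['cy'],p['k1']
def campose(p,st=None):
    if 'pose' in p: return p['pose']
    T=np.eye(4);T[:3,:3]=Rt(st['tcp_rot']);T[:3,3]=st['eef_pos']
    return T@p['tool_from_camera']
def rays(p,uv,st=None):
    f,cx,cy,k=K(p); uv=np.atleast_2d(np.array(uv,float))
    D=np.array([k,0,0,0,0.]); A=np.array([[f,0,cx],[0,f,cy],[0,0,1]])
    n=cv2.undistortPointsIter(uv[:,None],A,D,None,None,(3,50,1e-10))[:,0]
    T=campose(p,st); d=np.c_[n,np.ones(len(n))]@T[:3,:3].T
    return T[:3,3],d
def onz(p,uv,z,st=None):
    o,d=rays(p,uv,st); return o+d*((z-o[2])/d[:,2])[:,None]
def proj(p,X,st=None):
    f,cx,cy,k=K(p);T=campose(p,st);c=(np.atleast_2d(X)-T[:3,3])@T[:3,:3]
    n=c[:,:2]/c[:,2:];r2=(n**2).sum(1,keepdims=True);n=n*(1+k*r2);return n*f+[cx,cy]
E
python3 - <<'E'
from h import *
im=cv2.imread('pics/top0.png');p=camera_params('top')
hsv=cv2.cvtColor(im,cv2.COLOR_BGR2HSV)
m=cv2.inRange(hsv,(100,120,100),(120,255,255))
n,l,s,c=cv2.connectedComponentsWithStats(m)
i=1+np.argmax(s[1:,4]);print(s[i],c[i])
pts=np.argwhere(l==i)[:,::-1]
hull=cv2.convexHull(pts.astype(np.int32))
ap=cv2.approxPolyDP(hull,6,True)[:,0];print(ap)
print(onz(p,ap,155).round(1))
w=onz(p,hull[:,0],155)
print(cv2.minAreaRect(w[:,:2].astype(np.float32)))
crop=cv2.resize(im[70:250,250:480],None,fx=3.4,fy=3.3,interpolation=cv2.INTER_CUBIC);cv2.imwrite('pics/top0c.png',crop)
print('table',onz(p,[[147,85],[575,82],[605,399],[138,399]],0).round())
E
```

```text
[ 353   98  114  115 6732] [409.85427807 155.11215092]
[[466 137]
 [409 212]
 [353 173]
 [412  98]]
[[ 707.4 -287.2  155. ]
 [ 481.9 -102.3  155. ]
 [ 601.1   60.2  155. ]
 [ 832.3 -127.9  155. ]]
((652.9402465820312, -113.08970642089844), (209.9292755126953, 310.61865234375), 51.387020111083984)
table [[ 945.  745.    0.]
 [ 941. -745.    0.]
 [-116. -744.    0.]
 [ -80.  738.    0.]]
```

View pics/top0c.png

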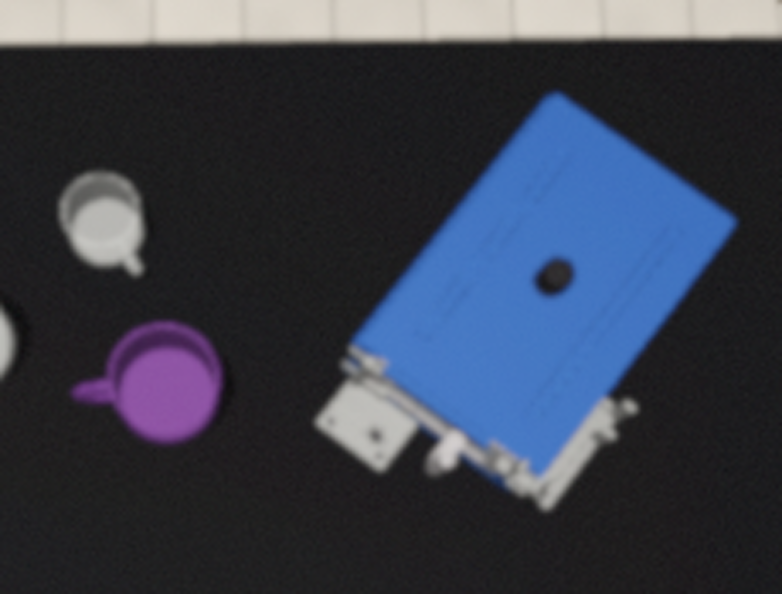

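```bash
cat >> h.py <<'E'
yaw=np.radians(-38.6); 
def tote(tc,yw,P):
    c,s=np.cos(yw),np.sin(yw); P=np.atleast_2d(np.array(P,float)); return np.c_[tc[0]+c*P[:,0]-s*P[:,1], tc[1]+s*P[:,0]+c*P[:,1], P[:,2]]
def goto(pos,ydir_deg,st=None):
    """shift (tool axes, mm) and rotvec (deg) to reach TCP pos, tool x down, tool y axis at world heading ydir_deg"""
    st=st or r.sense(); A=Rt(st['tcp_rot']); a=np.radians(ydir_deg)
    x=np.array([0,0,-1.]);y=np.array([np.cos(a),np.sin(a),0]);B=np.c_[x,y,np.cross(x,y)]
    sh=A.T@(np.array(pos)-st['eef_pos']); rv=np.degrees(R.from_matrix(A.T@B).as_rotvec())
    return sh.round(1),rv.round(1)
def where():
    st=r.sense();A=Rt(st['tcp_rot']);print('t',round(st['clock'],2),'tcp',st['eef_pos'].round(1),'toolx',A[:,0].round(3),'yhead',np.degrees(np.arctan2(A[1,1],A[0,1])).round(1),'q',st['qpos'].round(2),'F',st['contact_force'].round(1),'open',round(st['opening'],3)); return st
E
python3 - <<'E'
from h import *
st=where()
p=camera_params('top')
# knob blob
im=cv2.imread('pics/top0.png');g=cv2.cvtColor(im,cv2.COLOR_BGR2HSV)
m=np.zeros(g.shape[:2],np.uint8);m[140:170,398:428]=(g[140:170,398:428,2]<90)*255
n,l,s,c=cv2.connectedComponentsWithStats(m);print(s[1:],c[1:])
k=onz(p,c[1:2],185);print('knob',k)
s=camera_params('scene'); print('knob scene',proj(s,k))
tc=(653,-113)
print(tote(tc,yaw,[[-261,116,180],[-310,82,0],[-190,-23,180],[-156,82,150],[-74,-118,190],[-157,-92,190],[0,-265,0]]).round())
print('mug',onz(p,[[298,185]],0),onz(p,[[298,185]],100))
for nm,z in (('mugs',0),): pass
E
```

```text
t 0.15 tcp [233.3 579.4 230.7] toolx [-0.    -0.001 -1.   ] yhead 68.1 q [ 1.19  0.35  1.63  0.    1.16 -0.  ] F [ 0.4 -0.2  0.8] open 1.003
[[408 149  10  10  74]] [[412.54054054 153.60810811]]
knob [[ 651.40705283 -114.08894797  185.        ]]
knob scene [[199.61020754 213.67336103]]
[[ 521.  140.  180.]
 [ 462.  144.    0.]
 [ 490.  -12.  180.]
 [ 582.   48.  150.]
 [ 522. -159.  190.]
 [ 473.  -87.  190.]
 [ 488. -320.    0.]]
mug [[590.07709771 229.36766214   0.        ]] [[575.39248716 226.2952769  100.        ]]
```

Run:
```python
from h import *
print(goto([600,-60,330],-38.6))
```

```text
(array([ -98.8, -456.3,  579. ]), array([1.067e+02, 1.000e-01, 0.000e+00]))
```

>>> drive_tool --rows '[-100, -60, 80, 10, 0, 0, 100, -100, -150, 190, 30, 0, 0, 100, -100, -200, 250, 45, 0, 0, 100, -100, -250, 310, 60, 0, 0, 100, -100, -300, 370, 75, 0, 0, 100, -100, -340, 430, 88, 0, 0, 100, -100, -380, 480, 98, 0, 0, 100, -100, -420, 530, 107, 0, 0, 100, -99, -456, 579, 107, 0, 0, 100, -99, -456, 579, 107, 0, 0, 100]'

```text
clock: 1.4
eef_pos: [532.9, 54.5, 327.3]
tcp_rot: [0.545, 1.57, -1.706]
contact_force: [0.4, 0.3, 0.2]
opening: 1.0
```

>>> drive_tool --rows '[0, 0, 0, 0, 0, 0, 100]'

```text
clock: 1.52
eef_pos: [534.3, 51.0, 327.0]
tcp_rot: [0.622, 1.569, -1.636]
contact_force: [-0.1, 0.7, -0.4]
opening: 0.997
```

Run:
```python
from h import *
where();print(goto([600,-60,330],-38.6))
```

```text
t 1.52 tcp [534.3  51.  327. ] toolx [-0.    -0.002 -1.   ] yhead -39.4 q [ 0.09  0.13  1.71 -0.    1.3   0.78] F [-0.1  0.7 -0.4] open 0.997
(array([ -2.9, 121.2,  44.1]), array([-0.8,  0.1, -0.1]))
```

>>> drive_tool --rows '[0, 60, 20, 0, 0, 0, 100, -3, 121, 44, -1, 0, 0, 100, -3, 121, 44, -1, 0, 0, 100, -3, 121, 44, -1, 0, 0, 100, -3, 121, 44, -1, 0, 0, 100]'

```text
clock: 2.15
eef_pos: [599.2, -58.2, 330.0]
tcp_rot: [0.073, 1.569, -2.166]
contact_force: [0.2, 0.3, 0.2]
opening: 1.001
```

Run:
```python
from h import *
st=where();im=grab_frame('wrist');cv2.imwrite('pics/w1.png',im[:,:,::-1]);np.save('w1.npy',np.r_[st['eef_pos'],st['tcp_rot']])
```

```text
t 2.15 tcp [599.2 -58.2 330. ] toolx [-0.001 -0.001 -1.   ] yhead -38.3 q [-0.1   0.24  1.57 -0.    1.33  0.57] F [0.2 0.3 0.2] open 1.001
```

View pics/w1.png

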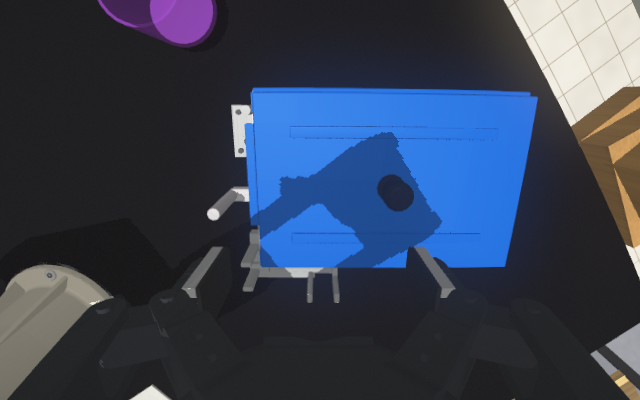

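Run:
```python
from h import *
v=np.load('w1.npy');st={'eef_pos':v[:3],'tcp_rot':v[3:]};p=camera_params('wrist')
tc=(653,-113)
print('knobtop',onz(p,[[401,198]],195,st), 'lid corners',onz(p,[[252,89],[537,97],[506,267],[260,268]],155,st).round(1).tolist())
print('pull',onz(p,[[213,214]],180,st),'tabs',onz(p,[[310,300],[336,300]],190,st).round(1).tolist())
im=cv2.imread('pics/w1.png');cv2.imwrite('pics/w1c.png',cv2.resize(im[170:320,190:420],None,fx=3.4,fy=3.4,interpolation=cv2.INTER_CUBIC))
c=onz(p,[[252,89],[537,97],[506,267],[260,268]],155,st)[:,:2]
print(c.mean(0),cv2.minAreaRect(c.astype(np.float32)), np.degrees(np.arctan2(*(c[1]-c[0])[::-1])),np.degrees(np.arctan2(*(c[2]-c[3])[::-1])))
```

```text
knobtop [[ 655.25949286 -117.95725559  195.        ]] lid corners [[603.1, 54.4, 155.0], [832.3, -132.6, 155.0], [710.5, -290.2, 155.0], [474.8, -103.3, 155.0]]
pull [[491.54175961 -16.96303672 180.        ]] tabs [[510.4, -156.5, 190.0], [533.0, -174.4, 190.0]]
[ 655.18555128 -117.93315578] ((655.626220703125, -119.3331298828125), (203.2827606201172, 300.7784423828125), 50.87808609008789) -39.20980429645132 -38.41973480416825
```

View pics/w1c.png

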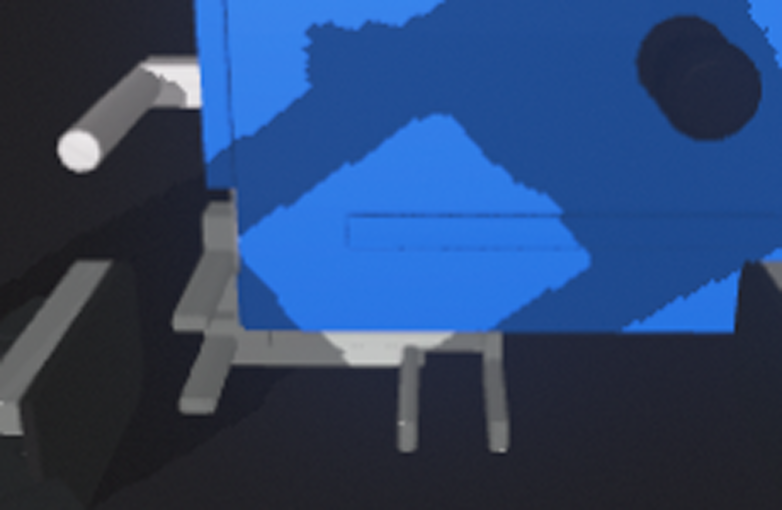

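Run:
```python
from h import *
print(goto([653.5,-116,162],-38.8));
```

```text
(array([168.2,  78.3,  11.6]), array([ 0.5,  0.1, -0. ]))
```

>>> drive_tool --rows '[10, 50, 8, 0.5, 0, 0, 100, 40, 78, 12, 0.5, 0, 0, 100, 80, 78, 12, 0.5, 0, 0, 100, 120, 78, 12, 0.5, 0, 0, 100, 150, 78, 12, 0.5, 0, 0, 100, 168, 78, 12, 0.5, 0, 0, 100, 168, 78, 12, 0.5, 0, 0, 100]'

```text
clock: 3.08
eef_pos: [652.4, -115.3, 161.5]
tcp_rot: [-0.528, 1.568, -2.774]
contact_force: [-0.3, -0.7, 0.9]
opening: 0.999
```

Run:
```python
from h import *
st=where();print(goto([653.5,-116,162],-38.8)); im=grab_frame('wrist');cv2.imwrite('pics/w2.png',im[:,:,::-1])
```

```text
t 3.08 tcp [ 652.4 -115.3  161.5] toolx [-0.002 -0.001 -1.   ] yhead -38.7 q [-0.18  0.48  1.61 -0.    1.06  0.5 ] F [-0.3 -0.7  0.9] open 0.999
(array([-0.5,  1.3, -0.2]), array([0.1, 0.1, 0.1]))
```

View pics/w2.png

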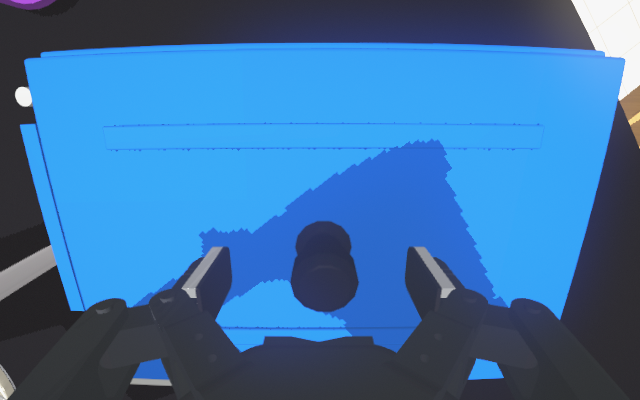

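Run:
```python
from h import *
p=camera_params('wrist');f,cx,cy,k=K(p);T=np.linalg.inv(p['tool_from_camera'])
for P in ([0,0,0],[-19,0,0],[-33,0,0]):
    c=T[:3,:3]@P+T[:3,3];print(P,c[:2]/c[2]*f+[cx,cy])
```

```text
[0, 0, 0] [318.02062172 250.92522927]
[-19, 0, 0] [318.02876491 269.66918088]
[-33, 0, 0] [318.03626487 286.93254569]
```

>>> drive_tool --newtons 50 --rows '[0, 1, 0, 0, 0, 0, 60, 0, 1, 0, 0, 0, 0, 30, 0, 1, 0, 0, 0, 0, 10, 0, 1, 0, 0, 0, 0, 0, 0, 1, 0, 0, 0, 0, 0, 0, 1, 0, 0, 0, 0, 0, 0, 1, 0, 0, 0, 0, 0]'

```text
clock: 4.0
eef_pos: [654.4, -116.5, 163.7]
tcp_rot: [1.238, 1.569, -1.009]
contact_force: [-1.7, 0.2, 5.6]
opening: 0.329
```

>>> drive_tool --rows '[-5, 0, 0, 0, 0, 0, 0, -15, 0, 0, 0, 0, 0, 0, -30, 0, 0, 0, 0, 0, 0, -50, 0, 0, 0, 0, 0, 0, -70, 0, 0, 0, 0, 0, 0, -80, 0, 0, 0, 0, 0, 0, -80, 0, 0, 0, 0, 0, 0]'

```text
clock: 4.88
eef_pos: [654.8, -116.4, 244.9]
tcp_rot: [1.65, 1.567, -0.597]
contact_force: [0.1, 0.5, -4.3]
opening: 0.325
```

Run:
```python
from h import *
st=where(); 
for n in('scene','wrist'):
    cv2.imwrite(f'pics/{n}3.png',grab_frame(n)[:,:,::-1])
tc=(654,-116)
t=tote(tc,np.radians(-38.8),[[0,-265,0]])[0];print(t)
print(goto([t[0],t[1],240],-38.8))
```

```text
t 4.88 tcp [ 654.8 -116.4  244.9] toolx [ 0.003 -0.002 -1.   ] yhead -38.7 q [-0.18  0.4   1.53 -0.    1.21  0.5 ] F [ 0.1  0.5 -4.3] open 0.325
[ 487.94998999 -322.52456071    0.        ]
(array([  3.5,  -0.4, 264.8]), array([ 0.1,  0.1, -0.1]))
```

View pics/scene3.png

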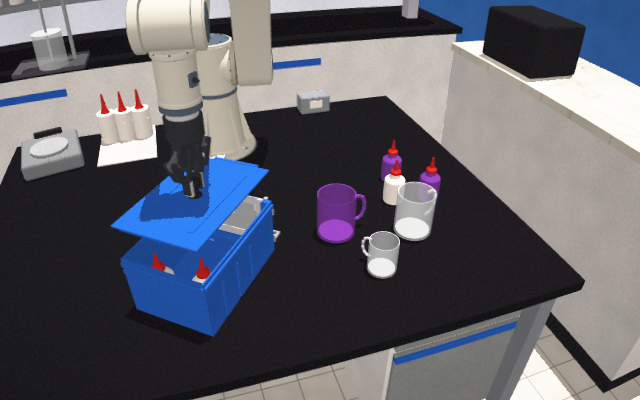

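View pics/wrist3.png

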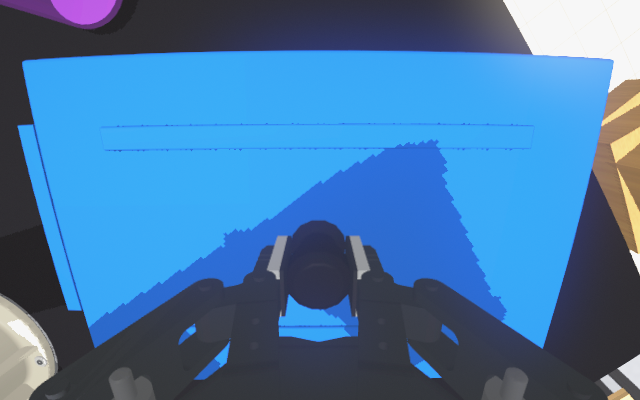

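>>> drive_tool --rows '[-4, 0, 15, 0, 0, 0, 0, -4, 0, 45, 0, 0, 0, 0, -4, 0, 85, 0, 0, 0, 0, -4, 0, 130, 0, 0, 0, 0, -4, 0, 175, 0, 0, 0, 0, -4, 0, 215, 0, 0, 0, 0, -4, 0, 245, 0, 0, 0, 0, -2, 0, 265, 0, 0, 0, 0, 3, 0, 265, 0, 0, 0, 0, 3, 0, 265, 0, 0, 0, 0]'

```text
clock: 6.22
eef_pos: [488.1, -322.4, 239.7]
tcp_rot: [-0.266, 1.57, -2.513]
contact_force: [-0.6, -0.4, -3.7]
opening: 0.326
```

Run:
```python
from h import *
st=where(); 
for n in('top',):
    cv2.imwrite(f'pics/{n}4.png',grab_frame(n)[:,:,::-1])
print(goto([488,-322.5,35],-38.8))
```

```text
t 6.22 tcp [ 488.1 -322.4  239.7] toolx [-0.001 -0.    -1.   ] yhead -38.7 q [-0.59  0.28  1.71 -0.    1.15  0.09] F [-0.6 -0.4 -3.7] open 0.326
(array([ 2.05e+02, -2.00e-01,  3.00e-01]), array([ 0.1,  0. , -0. ]))
```

View pics/top4.png

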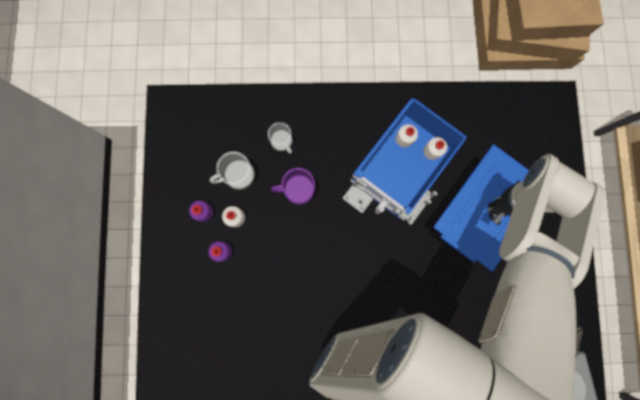

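>>> drive_tool --rows '[15, 0, 0, 0, 0, 0, 0, 45, 0, 0, 0, 0, 0, 0, 80, 0, 0, 0, 0, 0, 0, 115, 0, 0, 0, 0, 0, 0, 145, 0, 0, 0, 0, 0, 0, 165, 0, 0, 0, 0, 0, 0, 180, 0, 0, 0, 0, 0, 0, 190, 0, 0, 0, 0, 0, 0, 199, 0, 0, 0, 0, 0, 0, 205, 0, 0, 0, 0, 0, 0]'

```text
clock: 7.52
eef_pos: [488.6, -322.5, 34.8]
tcp_rot: [0.857, 1.57, -1.39]
contact_force: [-0.2, -0.1, -3.3]
opening: 0.327
```

>>> drive_tool --rows '[3, 0, 0, 0, 0, 0, 0, 6, 0, 0, 0, 0, 0, 0, 8, 0, 0, 0, 0, 0, 0, 8, 0, 0, 0, 0, 0, 0]'

```text
clock: 8.02
eef_pos: [488.6, -322.5, 26.8]
tcp_rot: [0.837, 1.57, -1.41]
contact_force: [-0.6, -0.4, -4.1]
opening: 0.328
```

>>> drive_tool --rows '[1, 0, 0, 0, 0, 0, 0, 2, 0, 0, 0, 0, 0, 0, 3, 0, 0, 0, 0, 0, 0, 4, 0, 0, 0, 0, 0, 0]'

```text
clock: 8.52
eef_pos: [488.6, -322.5, 23.6]
tcp_rot: [0.723, 1.57, -1.523]
contact_force: [-4.8, 3.3, 16.0]
opening: 0.328
```

>>> drive_tool --rows '[-1, 0, 0, 0, 0, 0, 10, -1, 0, 0, 0, 0, 0, 40, -1, 0, 0, 0, 0, 0, 60, -1, 0, 0, 0, 0, 0, 90, -1, 0, 0, 0, 0, 0, 100, -1, 0, 0, 0, 0, 0, 100, -1, 0, 0, 0, 0, 0, 100]'

```text
clock: 9.4
eef_pos: [488.6, -322.5, 24.6]
tcp_rot: [0.773, 1.57, -1.473]
contact_force: [0.5, 0.2, -0.1]
opening: 1.003
```

Run:
```python
from h import *
st=where(); cv2.imwrite(f'pics/w5.png',grab_frame('wrist')[:,:,::-1])
```

```text
t 9.4 tcp [ 488.6 -322.5   24.6] toolx [ 0.    -0.001 -1.   ] yhead -38.7 q [-0.59  0.56  1.86 -0.    0.73  0.09] F [ 0.5  0.2 -0.1] open 1.003
```

View pics/w5.png

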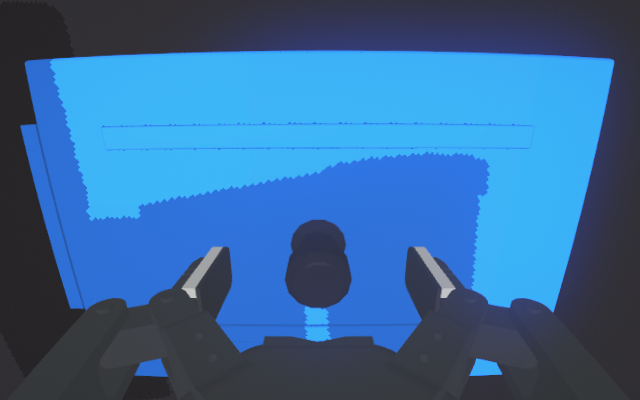

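Run:
```python
from h import *
t=tote((655,-117),np.radians(-38.8),[[-74,-118,0]])[0];print(t)
print(goto([t[0],t[1],270],-38.8))
```

```text
[ 523.38974085 -162.59319782    0.        ]
(array([-245.6,  -72.7, -146.4]), array([ 0.1,  0. , -0. ]))
```

>>> drive_tool --rows '[-30, 0, 0, 0, 0, 0, 100, -80, 0, 0, 0, 0, 0, 100, -130, 0, 0, 0, 0, 0, 100, -185, -10, -30, 0, 0, 0, 100, -225, -35, -75, 0, 0, 0, 100, -246, -55, -115, 0, 0, 0, 100, -246, -73, -146, 0, 0, 0, 100, -246, -73, -146, 0, 0, 0, 100, -246, -73, -146, 0, 0, 0, 100]'

```text
clock: 10.58
eef_pos: [522.7, -163.0, 270.3]
tcp_rot: [0.444, 1.57, -1.802]
contact_force: [0.7, 0.5, -0.1]
opening: 1.001
```

Run:
```python
from h import *
st=where(); im=grab_frame('wrist')[:,:,::-1];cv2.imwrite('pics/w6.png',im);np.save('w6.npy',np.r_[st['eef_pos'],st['tcp_rot']])
cv2.imwrite('pics/w6c.png',cv2.resize(im[100:300,180:460],None,fx=2.8,fy=2.8,interpolation=cv2.INTER_CUBIC))
cv2.imwrite('pics/top6.png',grab_frame('top')[:,:,::-1])
```

```text
t 10.57 tcp [ 522.7 -163.   270.3] toolx [-0.    -0.001 -1.   ] yhead -38.7 q [-0.3   0.2   1.76 -0.    1.19  0.37] F [ 0.7  0.5 -0.1] open 1.001
```

View pics/w6.png

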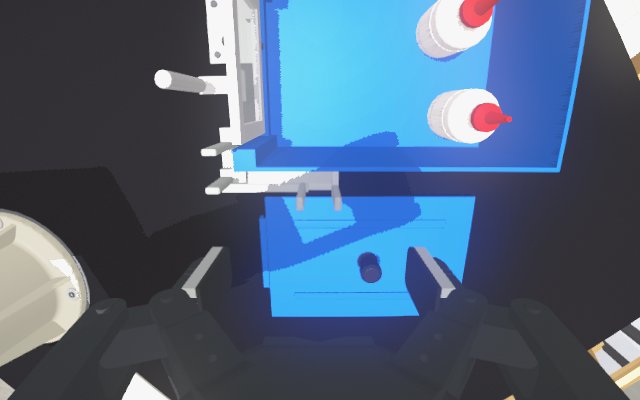

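View pics/w6c.png

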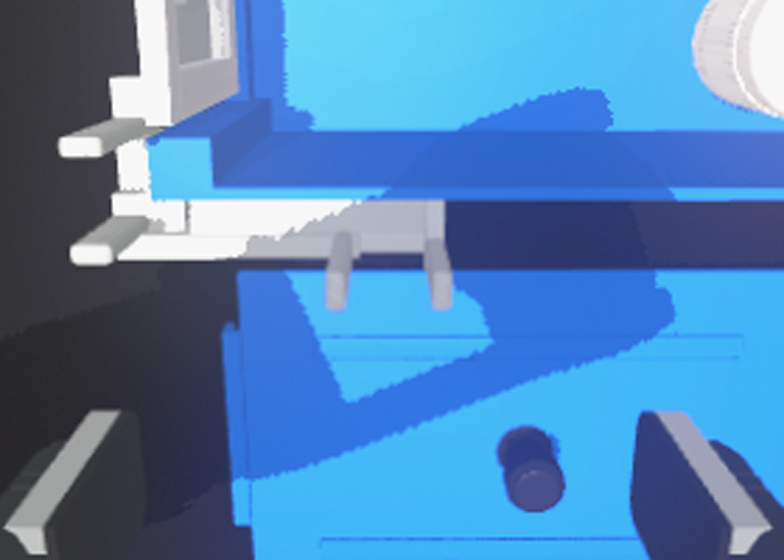

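View pics/top6.png

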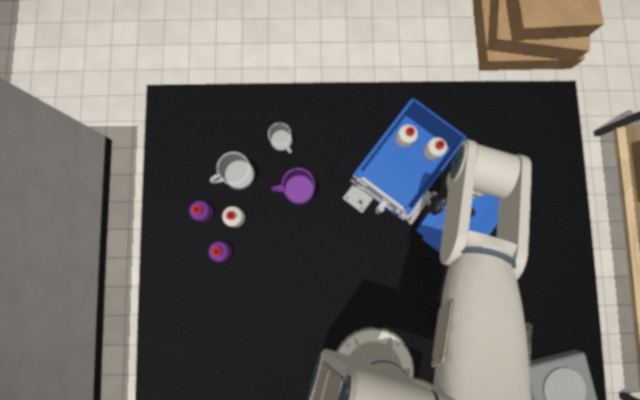

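Run:
```python
from h import *
v=np.load('w6.npy');st={'eef_pos':v[:3],'tcp_rot':v[3:]};p=camera_params('wrist')
uv=[[300.4,202.5],[337.5,202.5],[208.6,152.1],[212.9,190.4]]
W=onz(p,uv,190,st); W=np.r_[W,onz(p,[[161,77]],180,st)];print(W.round(1))
P=np.array([[-89,-118],[-59,-118],[-157,-77],[-157,-107],[-190,-23]],float)
a=P.mean(0);b=W[:,:2].mean(0);H=(P-a).T@(W[:,:2]-b);th=np.arctan2(H[0,1]-H[1,0],H[0,0]+H[1,1])
Rm=np.array([[np.cos(th),-np.sin(th)],[np.sin(th),np.cos(th)]]);t=b-Rm@a
print('tote',t,np.degrees(th));print('res',(W[:,:2]-(P@Rm.T+t)).round(1).tolist())
yw=np.radians(-38.8)
im=cv2.imread('pics/w6.png')
Q=[[-89,-118,190],[-59,-118,190],[-157,-77,190],[-157,-107,190],[-190,-23,180],[-150,-100,150],[150,-100,150]]
for q in proj(p,tote(t,th,Q),st): cv2.circle(im,tuple(np.round(q).astype(int)),2,(0,255,0),-1)
cv2.imwrite('pics/w6o.png',im[0:300,130:640])
```

```text
[[ 512.6 -153.7  190. ]
 [ 535.3 -171.9  190. ]
 [ 483.9  -79.8  190. ]
 [ 465.5 -103.4  190. ]
 [ 491.3  -15.4  180. ]]
tote [ 655.01259351 -115.54628532] -38.09392977014523
res [[0.4, -0.2], [-0.5, 0.2], [-0.0, -0.5], [0.1, -0.5], [0.0, 1.0]]
```

View pics/w6o.png

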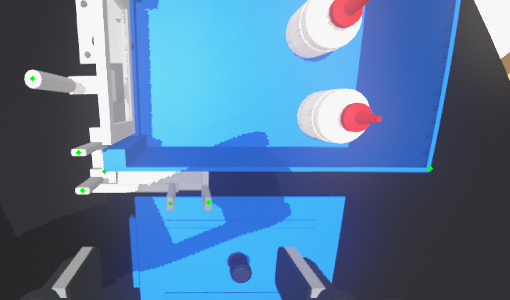

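```bash
cat >> h.py <<'E'
TC=(655,-115.7); YW=np.radians(-38.3); YD=-38.3
E
python3 - <<'E'
from h import *
t=tote(TC,YW,[[-64,-118,0],[-74,-118,0]]);print(t)
print(goto([*t[0,:2],156],YD))
E
```

```text
[[ 531.64038653 -168.63775369    0.        ]
 [ 523.79262283 -162.43996337    0.        ]]
(array([114.1,  10.2,  -1.8]), array([-0.5,  0.1, -0. ]))
```

>>> drive_tool --rows '[20, 10, -2, -0.5, 0, 0, 90, 50, 10, -2, -0.5, 0, 0, 90, 75, 10, -2, -0.5, 0, 0, 90, 95, 10, -2, -0.5, 0, 0, 90, 108, 10, -2, -0.5, 0, 0, 90, 114, 10, -2, -0.5, 0, 0, 90, 114, 10, -2, -0.5, 0, 0, 90]'

```text
clock: 11.55
eef_pos: [531.6, -168.6, 155.8]
tcp_rot: [-0.102, 1.57, -2.34]
contact_force: [-0.3, -0.0, 0.6]
opening: 0.899
```

Run:
```python
from h import *
st=where(); im=grab_frame('wrist')[:,:,::-1];cv2.imwrite('pics/w7.png',im)
```

```text
t 11.55 tcp [ 531.6 -168.6  155.8] toolx [-0.001 -0.001 -1.   ] yhead -38.3 q [-0.31  0.34  1.85 -0.    0.96  0.36] F [-0.3 -0.   0.6] open 0.899
```

View pics/w7.png

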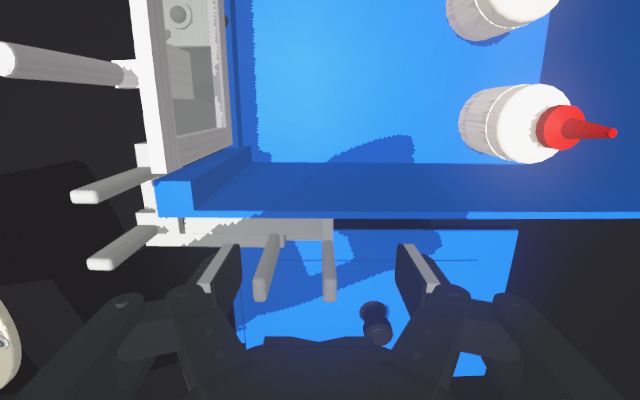

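>>> drive_tool --newtons 40 --rows '[0, 0, 0, 0, 0, 0, 60, 0, 0, 0, 0, 0, 0, 40, 0, 0, 0, 0, 0, 0, 25, 0, 0, 0, 0, 0, 0, 10, 0, 0, 0, 0, 0, 0, 0, 0, 0, 0, 0, 0, 0, 0, 0, 0, 0, 0, 0, 0, 0, 0, 0, 0, 0, 0, 0, 0]'

```text
clock: 12.6
eef_pos: [532.0, -168.7, 156.8]
tcp_rot: [0.744, 1.569, -1.494]
contact_force: [-1.8, 1.3, 4.8]
opening: 0.164
```

Run:
```python
from h import *
st=where(); im=grab_frame('wrist')[:,:,::-1];cv2.imwrite('pics/w8.png',im)
```

```text
t 12.6 tcp [ 532.  -168.7  156.8] toolx [ 0.    -0.001 -1.   ] yhead -38.2 q [-0.31  0.33  1.85 -0.    0.96  0.36] F [-1.8  1.3  4.8] open 0.164
```

View pics/w8.png

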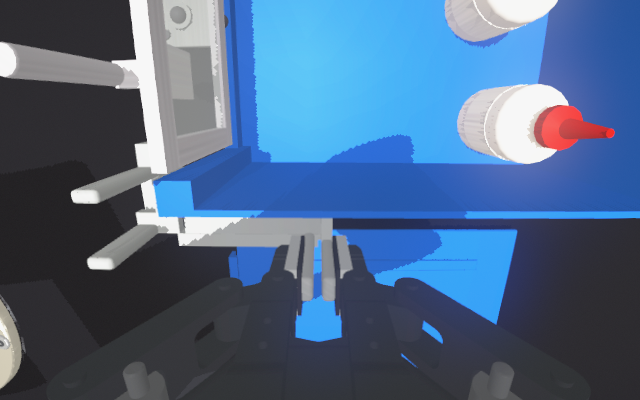

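>>> drive_tool --rows '[0, 0, 0, 0, 0, 0, 40, 0, 0, 0, 0, 0, 0, 70, 0, 0, 0, 0, 0, 0, 90, 0, 0, 0, 0, 0, 0, 90, -30, 0, 0, 0, 0, 0, 90, -70, 0, 0, 0, 0, 0, 90, -110, 0, 0, 0, 0, 0, 90, -110, 0, 0, 0, 0, 0, 90]'

```text
clock: 13.65
eef_pos: [533.8, -169.2, 270.1]
tcp_rot: [1.736, 1.564, -0.502]
contact_force: [0.2, -0.8, -1.5]
opening: 0.902
```

Run:
```python
from h import *
st=where()
t=tote(TC,YW,[[-157,-102,0]]);print(t)
print(goto([*t[0,:2],266],YD+90))
```

```text
t 13.65 tcp [ 533.8 -169.2  270.1] toolx [ 0.006 -0.003 -1.   ] yhead -38.2 q [-0.31  0.21  1.74 -0.    1.19  0.36] F [ 0.2 -0.8 -1.5] open 0.902
[[468.57264858 -98.4418818    0.        ]]
(array([  3.5, -95. , -15.1]), array([-89.9,   0.3,  -0.4]))
```

>>> drive_tool --rows '[0, -20, 0, -9, 0, 0, 90, 0, -40, 0, -19, 0, 0, 90, 3, -60, -5, -29, 0, 0, 90, 3, -80, -10, -39, 0, 0, 90, 3, -95, -15, -49, 0, 0, 90, 3, -95, -15, -59, 0, 0, 90, 3, -95, -15, -69, 0, 0, 90, 3, -95, -15, -79, 0, 0, 90, 3, -95, -15, -90, 0, 0, 90, 3, -95, -15, -90, 0, 0, 90]'

```text
clock: 14.9
eef_pos: [468.1, -98.5, 265.7]
tcp_rot: [0.111, 1.565, -0.558]
contact_force: [0.9, -0.2, -0.0]
opening: 0.897
```

Run:
```python
from h import *
st=where();t=tote(TC,YW,[[-157,-102,0]])
print(goto([*t[0,:2],156],YD+90))
im=grab_frame('wrist')[:,:,::-1];cv2.imwrite('pics/w9.png',im);p=camera_params('wrist')
np.save('w9.npy',np.r_[st['eef_pos'],st['tcp_rot']])
print(proj(p,tote(TC,YW,[[-157,-77,190],[-157,-107,190],[-69,-118,190],[-59,-118,190],[-190,-23,180]]),st).round(0))
```

```text
t 14.9 tcp [468.1 -98.5 265.7] toolx [ 0.005 -0.003 -1.   ] yhead 51.7 q [-0.21  0.08  1.9  -0.    1.15 -1.11] F [ 0.9 -0.2 -0. ] open 0.897
(array([109.7,   0.3,  -0.3]), array([-0. ,  0.3, -0. ]))
[[351. 205.]
 [312. 205.]
 [300. 302.]
 [300. 312.]
 [420. 161.]]
```

View pics/w9.png

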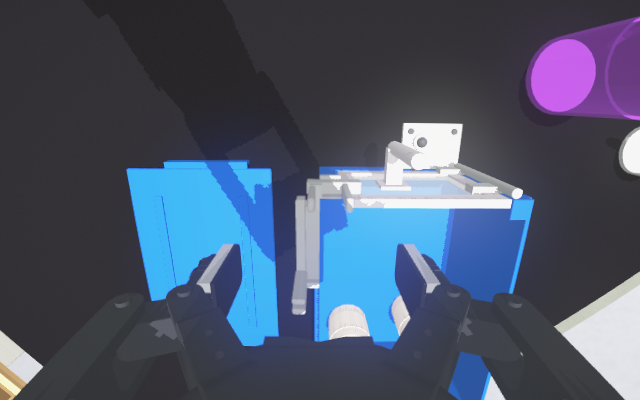

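>>> drive_tool --rows '[25, 0, 0, 0, 0, 0, 90, 55, 0, 0, 0, 0, 0, 90, 80, 0, 0, 0, 0, 0, 90, 95, 0, 0, 0, 0, 0, 90, 105, 0, 0, 0, 0, 0, 90, 110, 0, 0, 0, 0, 0, 90, 110, 0, 0, 0, 0, 0, 90]'

```text
clock: 15.82
eef_pos: [468.9, -98.9, 156.0]
tcp_rot: [0.133, 1.565, -0.539]
contact_force: [-0.3, 0.0, -0.3]
opening: 0.902
```

Run:
```python
from h import *
st=where();t=tote(TC,YW,[[-157,-102,0]])
print(goto([*t[0,:2],156],YD+90))
im=grab_frame('wrist')[:,:,::-1];cv2.imwrite('pics/w10.png',im)
```

```text
t 15.82 tcp [468.9 -98.9 156. ] toolx [ 0.005 -0.003 -1.   ] yhead 51.5 q [-0.21  0.22  2.01 -0.    0.9  -1.11] F [-0.3  0.  -0.3] open 0.902
(array([-0. ,  0.1, -0.5]), array([-0.2,  0.3, -0. ]))
```

View pics/w10.png

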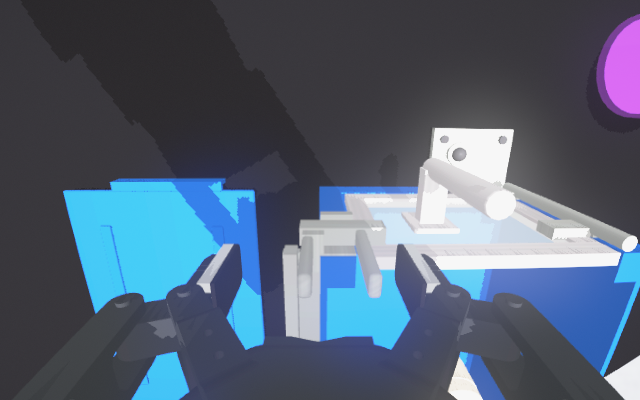

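Both bolt tabs (tops near (303,287) and (375,287)) stand between the fingers. Squeeze.

>>> drive_tool --newtons 40 --rows '[0, 0, 0, 0, 0, 0, 60, 0, 0, 0, 0, 0, 0, 40, 0, 0, 0, 0, 0, 0, 25, 0, 0, 0, 0, 0, 0, 10, 0, 0, 0, 0, 0, 0, 0, 0, 0, 0, 0, 0, 0, 0, 0, 0, 0, 0, 0, 0, 0, 0, 0, 0, 0, 0, 0, 0]'

```text
clock: 16.88
eef_pos: [468.5, -100.5, 156.8]
tcp_rot: [-0.232, 1.563, -0.903]
contact_force: [-5.6, -9.8, 10.2]
opening: 0.165
```

Run:
```python
from h import *
st=where(); im=grab_frame('wrist')[:,:,::-1];cv2.imwrite('pics/w11.png',im)
```

```text
t 16.88 tcp [ 468.5 -100.5  156.8] toolx [ 0.005 -0.006 -1.   ] yhead 51.6 q [-0.21  0.22  2.01 -0.01  0.91 -1.11] F [-5.6 -9.8 10.2] open 0.165
```

View pics/w11.png

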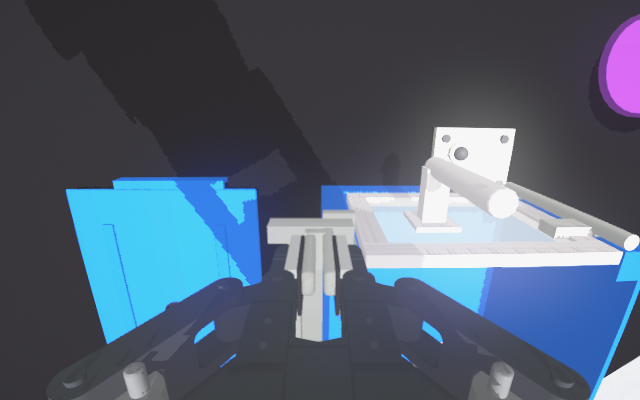

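>>> drive_tool --rows '[0, 0, 0, 0, 0, 0, 40, 0, 0, 0, 0, 0, 0, 70, 0, 0, 0, 0, 0, 0, 90, 0, 0, 0, 0, 0, 0, 90, -30, 0, 0, 0, 0, 0, 90, -70, 0, 0, 0, 0, 0, 90, -80, 0, 0, 0, 0, 0, 90, -80, 0, 0, 0, 0, 0, 90]'

```text
clock: 17.92
eef_pos: [468.3, -100.0, 237.0]
tcp_rot: [-0.149, 1.562, -0.82]
contact_force: [-0.4, 0.4, -0.3]
opening: 0.898
```

Run:
```python
from h import *
st=where()
t=tote(TC,YW,[[-190,-23,0]]);print(t)
print(goto([*t[0,:2],240],YD+90))
im=grab_frame('wrist')[:,:,::-1];cv2.imwrite('pics/w12.png',im)
```

```text
t 17.93 tcp [ 468.3 -100.   237. ] toolx [ 0.006 -0.006 -1.   ] yhead 51.6 q [-0.21  0.11  1.93 -0.01  1.09 -1.11] F [-0.4  0.4 -0.3] open 0.898
[[491.63757187 -15.99184048   0.        ]]
(array([ -3.4,  80.3, -33.9]), array([-0.1,  0.5,  0.1]))
```

View pics/w12.png

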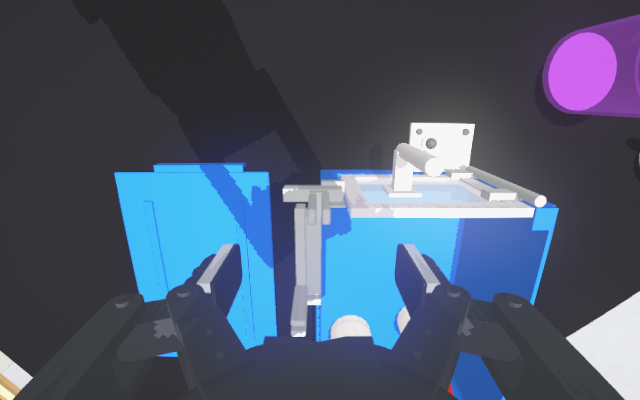

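>>> drive_tool --rows '[-3, 30, -10, 0, 0.5, 0, 80, -3, 60, -25, 0, 0.5, 0, 80, -3, 80, -34, 0, 0.5, 0, 80, -3, 80, -34, 0, 0.5, 0, 80, -3, 80, -34, 0, 0.5, 0, 80]'

```text
clock: 18.6
eef_pos: [490.1, -16.4, 237.8]
tcp_rot: [-2.345, 1.566, -3.015]
contact_force: [0.4, 0.1, -0.3]
opening: 0.798
```

Run:
```python
from h import *
st=where();t=tote(TC,YW,[[-190,-23,0]])
print(goto([*t[0,:2],142],YD+90))
im=grab_frame('wrist')[:,:,::-1];cv2.imwrite('pics/w13.png',im);p=camera_params('wrist')
print(proj(p,tote(TC,YW,[[-190,-23,180]]),st).round(0))
```

```text
t 18.6 tcp [490.1 -16.4 237.8] toolx [-0.005 -0.001 -1.   ] yhead 51.6 q [-0.04  0.14  1.9  -0.    1.1  -0.94] F [ 0.4  0.1 -0.3] open 0.798
(array([95.8,  1.6,  1.2]), array([-0.1, -0.2,  0.2]))
[[320. 215.]]
```

View pics/w13.png

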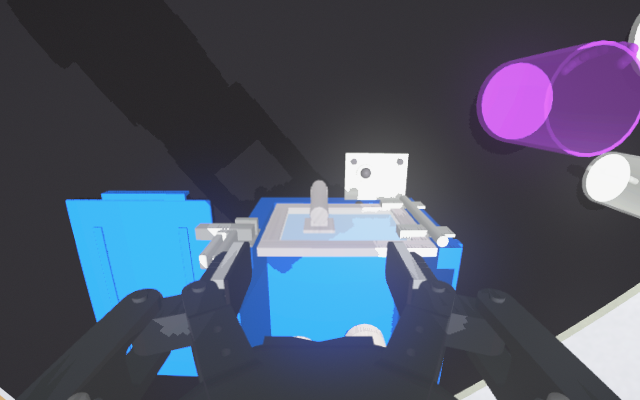

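>>> drive_tool --rows '[20, 2, 1, 0, 0, 0, 70, 40, 2, 1, 0, 0, 0, 70, 40, 2, 1, 0, 0, 0, 70]'

```text
clock: 19.02
eef_pos: [490.8, -16.4, 196.8]
tcp_rot: [-2.393, 1.563, -3.065]
contact_force: [-0.1, 0.3, 0.8]
opening: 0.702
```

Run:
```python
from h import *
st=where();t=tote(TC,YW,[[-190,-23,0]])
print(goto([*t[0,:2],142],YD+90))
im=grab_frame('wrist')[:,:,::-1];p=camera_params('wrist')
q=proj(p,tote(TC,YW,[[-190,-23,180],[-190,-23,108]]),st);print(q.round())
cv2.imwrite('pics/w14.png',cv2.resize(im[130:330,180:460],None,fx=2.8,fy=2.8))
```

```text
t 19.02 tcp [490.8 -16.4 196.8] toolx [-0.007 -0.001 -1.   ] yhead 51.5 q [-0.04  0.19  1.94 -0.    1.02 -0.93] F [-0.1  0.3  0.8] open 0.702
(array([54.8,  1.1,  0.7]), array([-0.2, -0.3,  0.3]))
[[319. 238.]
 [319. 201.]]
```

View pics/w14.png

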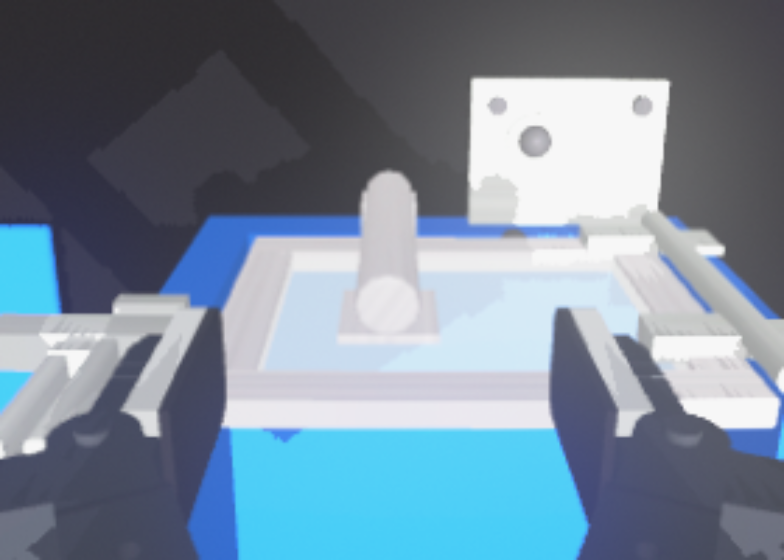

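>>> drive_tool --newtons 40 --rows '[20, 1, 1, 0, 0, 0, 70, 40, 1, 1, 0, 0, 0, 70, 54, 1, 1, 0, 0, 0, 70, 54, 1, 1, 0, 0, 0, 50, 54, 1, 1, 0, 0, 0, 30, 54, 1, 1, 0, 0, 0, 10, 54, 1, 1, 0, 0, 0, 0, 54, 1, 1, 0, 0, 0, 0, 54, 1, 1, 0, 0, 0, 0, 54, 1, 1, 0, 0, 0, 0]'

```text
clock: 20.32
eef_pos: [491.8, -17.1, 144.6]
tcp_rot: [-2.177, 1.563, -2.849]
contact_force: [-5.9, -5.7, 7.5]
opening: 0.148
```

Run:
```python
from h import *
st=where()
# rows for the swing: gate angle steps; tool frame now
A=Rt(st['tcp_rot']); h=tote(TC,YW,[[-156,82,0]])[0,:2]; p0=st['eef_pos'][:2]
print('hinge',h,'radius',np.hypot(*(p0-h)),'nom',np.hypot(34,105))
for d in range(0,96,5):
    a=np.radians(-d);c,s=np.cos(a),np.sin(a);q=h+np.array([[c,-s],[s,c]])@(p0-h)
    print(d,(A.T@np.r_[q-p0,0]).round(1))
```

```text
t 20.32 tcp [491.8 -17.1 144.6] toolx [-0.007 -0.002 -1.   ] yhead 51.5 q [-0.04  0.26  1.99 -0.    0.9  -0.93] F [-5.9 -5.7  7.5] open 0.148
hinge [583.3967668   45.33719134] radius 110.87238534875013 nom 110.3675676999362
0 [0. 0. 0.]
5 [ 0.   3.3 -9.1]
10 [  0.    7.3 -17.9]
15 [  0.   12.1 -26.3]
20 [  0.   17.6 -34.2]
25 [  0.   23.8 -41.7]
30 [  0.   30.6 -48.5]
35 [ -0.   38.  -54.8]
40 [ -0.   45.9 -60.4]
45 [ -0.1  54.3 -65.2]
50 [ -0.1  63.  -69.3]
55 [ -0.1  72.1 -72.7]
60 [ -0.2  81.4 -75.2]
65 [ -0.2  91.  -77. ]
70 [ -0.3 100.6 -77.8]
75 [ -0.3 110.3 -77.9]
80 [ -0.4 119.9 -77.1]
85 [ -0.5 129.4 -75.4]
90 [ -0.5 138.8 -73. ]
95 [ -0.6 147.9 -69.7]
```

>>> drive_tool --newtons 60 --rows '[0, 3.3, -9.1, 5, 0, 0, 0, 0, 7.3, -17.9, 10, 0, 0, 0, 0, 12.1, -26.3, 15, 0, 0, 0, 0, 17.6, -34.2, 20, 0, 0, 0, 0, 23.8, -41.7, 25, 0, 0, 0, 0, 30.6, -48.5, 30, 0, 0, 0, 0, 38, -54.8, 35, 0, 0, 0, 0, 45.9, -60.4, 40, 0, 0, 0, 0, 54.3, -65.2, 45, 0, 0, 0, 0, 63, -69.3, 50, 0, 0, 0]'

```text
clock: 21.58
eef_pos: [477.6, 75.2, 144.8]
tcp_rot: [-1.088, 1.565, -2.635]
contact_force: [5.0, -3.5, -8.6]
opening: 0.144
```

Run:
```python
from h import *
st=where()
A=Rt(st['tcp_rot']); h=tote(TC,YW,[[-156,82,0]])[0,:2]; p0=st['eef_pos'][:2]
g0=tote(TC,YW,[[-190,-23,0]])[0,:2]-h; v=p0-h
d0=np.degrees(np.arctan2(g0[1],g0[0])-np.arctan2(v[1],v[0]));print('radius',np.hypot(*v),'gate deg',d0%360)
for d in (5,10,15,20,25,30,35,38,40):
    a=np.radians(-d);c,s=np.cos(a),np.sin(a);q=h+np.array([[c,-s],[s,c]])@v*110.5/np.hypot(*v)
    print(d,(A.T@np.r_[q-p0,0]).round(1))
im=grab_frame('wrist')[:,:,::-1];cv2.imwrite('pics/w15.png',im)
```

```text
t 21.57 tcp [477.6  75.2 144.8] toolx [-0.005 -0.003 -1.   ] yhead 1.4 q [ 0.15  0.25  2.01 -0.    0.89  0.13] F [ 5.  -3.5 -8.6] open 0.144
radius 109.94765546782678 gate deg 49.50088942486548
5 [-0.   2.7 -9.2]
10 [ -0.1   6.7 -18. ]
15 [ -0.1  11.5 -26.4]
20 [ -0.2  17.  -34.3]
25 [ -0.2  23.1 -41.7]
30 [ -0.3  29.9 -48.6]
35 [ -0.3  37.2 -54.9]
38 [ -0.4  41.9 -58.3]
40 [ -0.4  45.1 -60.4]
```

View pics/w15.png

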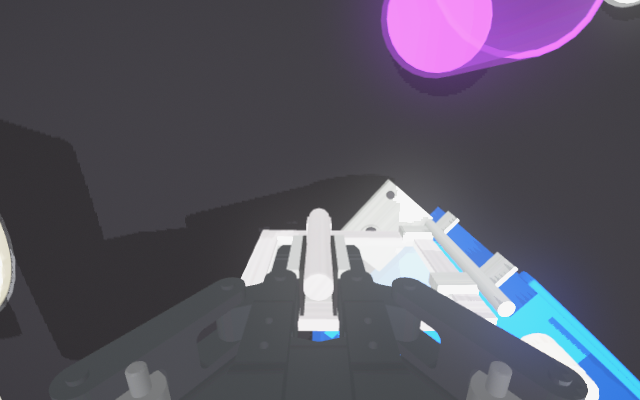

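>>> drive_tool --rows '[0, 2.7, -9.2, 5, 0, 0, 0, 0, 6.7, -18, 10, 0, 0, 0, 0, 11.5, -26.4, 15, 0, 0, 0, 0, 17, -34.3, 20, 0, 0, 0, 0, 23.1, -41.7, 25, 0, 0, 0, 0, 29.9, -48.6, 30, 0, 0, 0, 0, 37.2, -54.9, 35, 0, 0, 0, 0, 45, -60.4, 40, 0, 0, 0, 0, 45, -60.4, 40, 0, 0, 0, 0, 45, -60.4, 40, 0, 0, 0]'

```text
clock: 22.88
eef_pos: [522.3, 135.9, 144.7]
tcp_rot: [-0.052, 1.565, -2.299]
contact_force: [3.5, -10.3, -3.7]
opening: 0.143
```

Run:
```python
from h import *
st=where()
h=tote(TC,YW,[[-156,82,0]])[0,:2]; p0=st['eef_pos'][:2]
g0=tote(TC,YW,[[-190,-23,0]])[0,:2]-h; v=p0-h
d0=np.degrees(np.arctan2(g0[1],g0[0])-np.arctan2(v[1],v[0]));print('radius',np.hypot(*v),'gate deg',d0%360)
for n in('wrist','scene','top'):
    cv2.imwrite(f'pics/{n}16.png',grab_frame(n)[:,:,::-1])
```

```text
t 22.88 tcp [522.3 135.9 144.7] toolx [-0.004 -0.004 -1.   ] yhead -38.8 q [ 0.25  0.33  1.89 -0.    0.93  0.93] F [  3.5 -10.3  -3.7] open 0.143
radius 109.20697002197461 gate deg 89.75652183032525
```

View pics/wrist16.png

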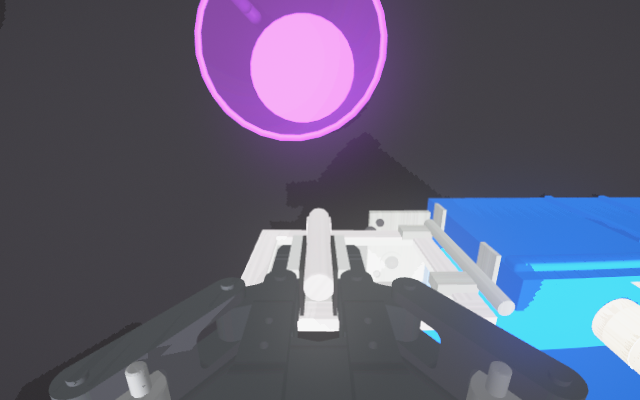

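View pics/scene16.png

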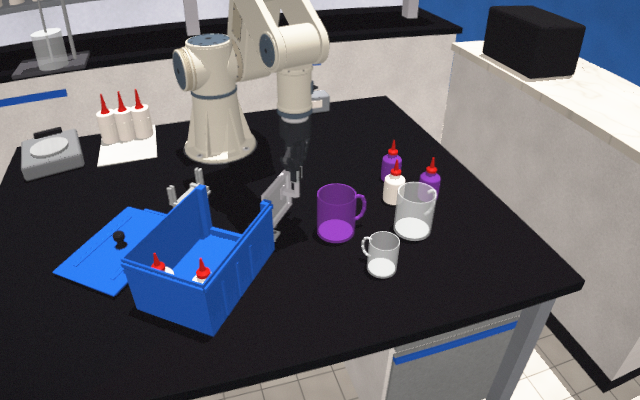

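View pics/top16.png

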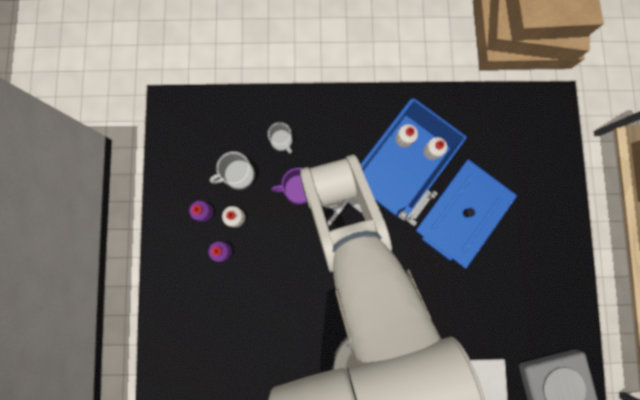

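>>> drive_tool --rows '[0, 0, 0, 0, 0, 0, 0, 0, 0, 0, 0, 0, 0, 0, 0, 0, 0, 0, 0, 0, 0, 0, 0, 0, 0, 0, 0, 0]'

```text
clock: 23.52
eef_pos: [522.1, 135.6, 144.7]
tcp_rot: [-0.034, 1.565, -2.281]
contact_force: [-1.0, -4.3, -3.1]
opening: 0.142
```

Run:
```python
from h import *
from rig import sign_off
st=where();print(np.abs(st['qvel']).max())
h=tote(TC,YW,[[-156,82,0]])[0,:2]; p0=st['eef_pos'][:2]
g0=tote(TC,YW,[[-190,-23,0]])[0,:2]-h; v=p0-h
d=np.degrees(np.arctan2(g0[1],g0[0])-np.arctan2(v[1],v[0]))%360;print(d)
if d>82 and .1<st['opening']<.2 and np.abs(st['qvel']).max()<.02: print(sign_off(),'signed')
```

```text
t 23.52 tcp [522.1 135.6 144.7] toolx [-0.004 -0.005 -1.   ] yhead -38.8 q [ 0.25  0.33  1.89 -0.    0.93  0.93] F [-1.  -4.3 -3.1] open 0.142
0.0026914670535182214
89.59670095444602
the job is handed in; nothing more can be done
None signed
```

I opened the tote in the order asked and handed the job in at 23.5 s, with the gripper still holding the gate by its pull. The sign-off gives no verdict.

- **Lid:** I lifted it by the knob, lowered it slowly onto the bench on the catch side of the tote, and released it. The last top and scene pictures show it lying flat there.
- **Catches:** I squeezed the safety catch and then the bolt catch. Both closed to about 14 mm by the gripper reading, which also reads about 2 mm low on the known knob and pull. That fits the 16 mm of a catch squeezed home. The wrist pictures showed both sets of tabs together.
- **Gate:** I swung it past the detent. From the TCP position and my tote fit it stands at about 89.6° (1.56 rad). The arm is still, and about 4 N of sideways force remains at the wrist.
- **Bottles and jug:** They look unmoved in the last pictures; I did not measure their positions again.

No check failed or disagreed. The force between the fingers and the gate cannot be read directly, so I infer the hold from the grip width and the wrist force.

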